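Shelve four books by size and close the bookend

TASK

Move the four books from the slotted wooden block to the pale desk rack. Stand them there spine up, square across the rack and centred front to back, in order of size: the largest next to the rack's fixed end, the second largest beside it, then the third, and the smallest next to the sliding bookend. Slide the bookend up so that the four stand upright in one closed row with no gaps, and leave the round tin and the wooden pot where they are.

Things in the scene. Friction and masses are not known exactly. Their poses are not given: they have to be found in the camera images.
- book1_mid (a point): The largest book: tan paperback, 190 long, 123 high as it stands, 22 thick, about 0.28 kg. This point is its centre. It starts spine up in a groove of the block. Axes: x along the length (spine), y from bottom edge to spine (up as it stands), z through the thickness. Rigid and closed; pinch it across the thickness at the top.
- book2_mid (a point): The second largest book: tan paperback, 172 long, 112 high as it stands, 18 thick, about 0.22 kg. This point is its centre. It starts spine up in a groove of the block. Axes: x along the length (spine), y from bottom edge to spine (up as it stands), z through the thickness. Rigid and closed; pinch it across the thickness at the top.
- book3_mid (a point): The third book: small hardback in grey-blue cloth, 152 long, 104 high as it stands, 24 thick, 0.20 kg. This point is its centre. It starts spine up in a groove of the block. Axes: x along the length (spine), y from bottom edge to spine (up as it stands), z through the thickness. Rigid and closed; pinch it across the thickness at the top.
- book4_mid (a point): The smallest book: pocket hardback in brown card, 132 long, 92 high as it stands, 20 thick, 0.13 kg. This point is its centre. It starts spine up in a groove of the block. Axes: x along the length (spine), y from bottom edge to spine (up as it stands), z through the thickness. Rigid and closed; pinch it across the thickness at the top.
- slot_block: Dark wooden block, fixed, 130 (its x) by 236 (its y) by 45 high; origin at the centre of its underside. Four grooves run along its x, 30 wide, their floor 12 above the table, their centres at y = -84, -28, 28 and 84; one book stands in each, in any order.
- book_rack: Pale wooden desk rack, fixed; base 140 (its x, front to back) by 270 (its y, along the row); origin at the centre of its underside. Flat floor 12 above the table. Fixed end panel at +y: inner face at y = +123, 128 wide, top 118 above the table. The sliding bookend is at the -y end. Books stand with their length along x.
- bookend (a joint): Rack's sliding bookend: 0 = drawn right back, grows (m) as it slides along rack +y to the fixed end, at most 0.150. Its face to the books is at rack y = -77 mm + joint value, 112 wide, top 107 above the table. Stays where left; friction about 1.2 N plus that of books pushed. Closed on the four books (84 mm together) it reads about 0.116.
- bookend_grip (a point): Point on the bookend's upright brace, 40 behind the face that meets the books: a web 14 thick (rack x) and 46 long (rack y), top 79 above the table, 12 above this point. Pinch it from above across its thickness, or push the bookend at its back.
- tin: Bystander: small round brown tin, 70 across and 27 high, loose, on top of the little drawer chest (62 high) that stands between block and rack; must not be disturbed. Origin at the centre of its underside.
- wooden_pot: Bystander: turned wooden pot, 68 across and 90 high, loose; must not be disturbed. Origin at the centre of its underside.

How it is judged:
At the end, for the whole second after the job is handed in: From fixed end to bookend: largest, second, third, smallest; each within 11 mm of its place in the closed row (4 mm towards the fixed end), 15 mm of the rack's middle front to back, on the floor (5 mm), spine up within 0.10 rad, square within 0.12 rad; bookend at 0.108 m or more, still (y of book1_mid in the frame of book_rack between 0.101 and 0.116 m and x of book1_mid in the frame of book_rack between -0.015 and 0.015 m and z of book1_mid in the frame of book_rack between 0.068 and 0.078 m and angle between each of book1_mid, book2_mid, book3_mid, book4_mid's own y axis and vertical below 0.1 rad and angle between the x axis of each of book1_mid, book2_mid, book3_mid, book4_mid and the x axis of book_rack, either way round below 0.12 rad and y of book2_mid in the frame of book_rack between 0.081 and 0.096 m and x of book2_mid in the frame of book_rack between -0.015 and 0.015 m and z of book2_mid in the frame of book_rack between 0.062 and 0.072 m and y of book3_mid in the frame of book_rack between 0.06 and 0.075 m and x of book3_mid in the frame of book_rack between -0.015 and 0.015 m and z of book3_mid in the frame of book_rack between 0.059 and 0.069 m and y of book4_mid in the frame of book_rack between 0.038 and 0.053 m and x of book4_mid in the frame of book_rack between -0.015 and 0.015 m and z of book4_mid in the frame of book_rack between 0.053 and 0.063 m and value of joint bookend above 0.108 m and velocity of joint bookend between -0.005 and 0.005 m/s); the robot touches nothing.
It fails at once if the tin is moved more than 15 mm or tipped (distance of tin from where it was at the start of the episode above 0.015 m or angle between tin's own z axis and vertical above 0.15 rad).
It fails at once if the wooden pot is moved more than 15 mm or tipped (distance of wooden_pot from where it was at the start of the episode above 0.015 m or angle between wooden_pot's own z axis and vertical above 0.15 rad).
It also fails if it takes over 122 s, if anything falls off the work surface, if the arm or the gripper's body presses on something with over 40 N, if the wrist force passes 120 N, or if a joint passes its speed limit or range.

ROBOT

A 7-joint arm with a two-finger parallel gripper is mounted at the origin on the work surface; the furniture and walls round the work are solid. World frame = base frame: x ahead of the robot, y to its left, z up, the work surface at z = 0. Lengths are in m, angles in rad, forces in N, time in s.
With the tool pointing down it reaches from about 0.4 to 0.925 m from the base axis. Payload 4.1 kg.
Tool frame: the origin (TCP) lies midway between the tips of the shut fingers; the grasp point (between the pads) lies 19 mm behind it; z points along the fingers, y is the line along which they close (so a half turn about z gives the same grasp; the last joint's range is limited). The gripper opens to 85 mm and grips with 20 to 120 N. Pads are 22 mm wide; open, the fingers measure 114 mm over their backs; the gripper's body (76 mm by 85 mm) begins 54 mm behind the grasp point. The pads swing forward as they close: fully open they stand 13 mm farther back than shut.
Start: joints at [1.195, 0.398, 0.045, 1.537, -0.019, 1.207, -0.051], TCP at [0.178, -0.625, 0.231] pointing down, gripper open.
Joint ranges: [-2.82, 2.82], [-0.49, 2.23], [-1.37, 1.46], [0, 2.46], [-1.36, 4.5], [0.23, 2], [-2.94, 2.94]. Speed limits (rad/s): [2.57, 2.57, 3.14, 3.14, 3.14, 3.14, 3.14].

INTERFACE

Orientations are given as a unit quaternion [w, x, y, z].
In Python, from cell import bot gives the robot as it stands. The module is installed in compiled form; this text tells all that it offers.
- The arm moves only by the tool move_arm, never from a script. Its argument "steps" is a list of rows, each a list of 7 numbers: the shift along the world's x, y, z in units of 0.1 m (1.0 is 0.1 m), then the turn, a rotation vector about the world's x, y, z in units of 2 pi rad (1.0 is 2 pi rad), then the closure, from 0 (fully open) to 1 (shut). A call has 1 to 8 rows; each row shifts and turns the commanded pose from where the row before left it; what a row does not reach is not made up. A row lasts 1/8 s, in which the tool goes at most 62.5 mm and 10.7 degrees, less where a joint would pass 70% of its speed; a pose out of reach is approached as far as the arm can. A call with a number of a shift or a turn outside -1 to 1 is refused whole. A call with a gripper value outside its range is refused whole. The fingers move at their own pace and stop on an object; "grip_force" is the grip in N (left out, the last holds). Time passes only in rows, so rows that do not move let the fingers close. It gives the time, the measured TCP pose, the force, the opening and the grip force at its end, in the units of the state.
- bot.read_state(): the state, without advancing time (a new reading comes with each control period).
- bot.read_camera(name): name is "scene" or "top" or "wrist"; returns the picture (420x560x3 uint8, red, green, blue); there is no depth.
- bot.camera_params(name): a dict with "mtx" (3x3 intrinsics, pixels), "camera_from_world" (4x4, takes a point from world to camera coordinates); the wrist camera has in their place "mount" (4x4, takes a point from camera to tool coordinates, whose origin is the TCP and whose axes are the flange's). Camera axes: x right, y up, looking along -z (the intrinsics and any distortion apply to the point x, -y, -z); pixel columns grow to the right and rows downward; lengths in m; the calibration is good to about 2 mm. A picture is of the moment at which its call begins: read the wrist's pose just before it. camera_params takes no time and is no camera call.
- bot.close_job(): hands the job in; it is judged then, once.
The state is a dict: "time": time; "q": joint angles; "qd": joint speeds; "effort": joint torques, N m; "ee_pos": TCP position; "tool_rot": TCP orientation; "ft_force": force on the tool from outside, world axes, zero at the start; "torque": the same for the moment, N m; "finger_gap": finger opening in m; "finger_force": force on a finger pad.
Only numpy, scipy, OpenCV 4.12 (cv2) and the standard library are available. Lean on these libraries where they do the work, as an engineer would, in place of code of your own. Each camera call takes 0.05 s, during which the arm holds its last target. There are 200 camera calls.

## Working session

There is one attempt and no reset: what is moved stays moved. The work goes in short steps, Python scripts to look and compute and a tool call to move; the robot and the scene stay as the last step left them, time stands still between calls to the robot, and variables do not carry over. Pictures are saved under pics/ and viewed, at most 14 in all, crops included, and the job is handed in when it is done.

Besides the shell and the picture viewer there is one more tool, called in YAML: its name, and indented under it one key for each argument. move_arm: Moves the arm, as the interface text tells. Its arguments: {"type":"object","properties":{"steps":{"type":"array"},"grip_force":{"type":"number"}},"required":["steps"]}

```bash
mkdir -p pics; ls; python3 - <<'E'
from cell import bot
import cv2,numpy as np
np.set_printoptions(precision=4,suppress=True)
print({k:np.round(v,4) for k,v in bot.read_state().items()})
for n in("scene","top","wrist"):
    im=bot.read_camera(n); cv2.imwrite(f"pics/{n}0.png",im[:,:,::-1]); print(n,bot.camera_params(n))
E
```

```text
pics
{'time': np.float64(0.0), 'q': array([ 1.195 ,  0.3992,  0.045 ,  1.5379, -0.0187,  1.2069, -0.0507]), 'qd': array([-0.0002, -0.0015, -0.0005, -0.001 ,  0.0002,  0.0002, -0.0005]), 'effort': array([  0.0008, -47.5135,   1.3648, -25.4222,   0.0115,   0.0094,
        -0.    ]), 'ee_pos': array([ 0.1775, -0.6247,  0.2302]), 'tool_rot': array([-0.001 ,  0.9904,  0.138 , -0.0002]), 'ft_force': array([-0.5946, -0.8414,  0.3881]), 'torque': array([-0.0241, -0.0015, -0.0537]), 'finger_force': np.float64(0.0), 'finger_gap': np.float64(0.0851)}
scene {'mtx': array([[530.5901,   0.    , 282.0636],
       [  0.    , 530.5901, 207.2994],
       [  0.    ,   0.    ,   1.    ]]), 'camera_from_world': array([[-0.7287, -0.6848,  0.0046,  0.3777],
       [ 0.3179, -0.3323,  0.888 , -0.2286],
       [-0.6066,  0.6485,  0.4599, -1.2629],
       [ 0.    ,  0.    ,  0.    ,  1.    ]])}
top {'mtx': array([[527.4561,   0.    , 281.9055],
       [  0.    , 527.4561, 209.3828],
       [  0.    ,   0.    ,   1.    ]]), 'camera_from_world': array([[ 0.0073, -0.9999,  0.014 , -0.0028],
       [ 0.9897,  0.0092,  0.1432, -0.4882],
       [-0.1433,  0.0128,  0.9896, -1.2735],
       [ 0.    ,  0.    ,  0.    ,  1.    ]])}
wrist {'mtx': array([[357.0386,   0.    , 280.4618],
       [  0.    , 357.0386, 206.5311],
       [  0.    ,   0.    ,   1.    ]]), 'mount': array([[-0.0003,  0.9626,  0.2709,  0.0691],
       [ 1.    ,  0.0003,  0.0002, -0.0009],
       [ 0.0001,  0.2709, -0.9626, -0.1432],
       [ 0.    ,  0.    ,  0.    ,  1.    ]])}
```

```bash
python3 - <<'E'
import cv2
a=cv2.imread("pics/top0.png");cv2.imwrite("pics/top0b.png",cv2.resize(a,(800,600),interpolation=cv2.INTER_CUBIC))
E
```

```text
(no output)
```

View pics/top0b.png

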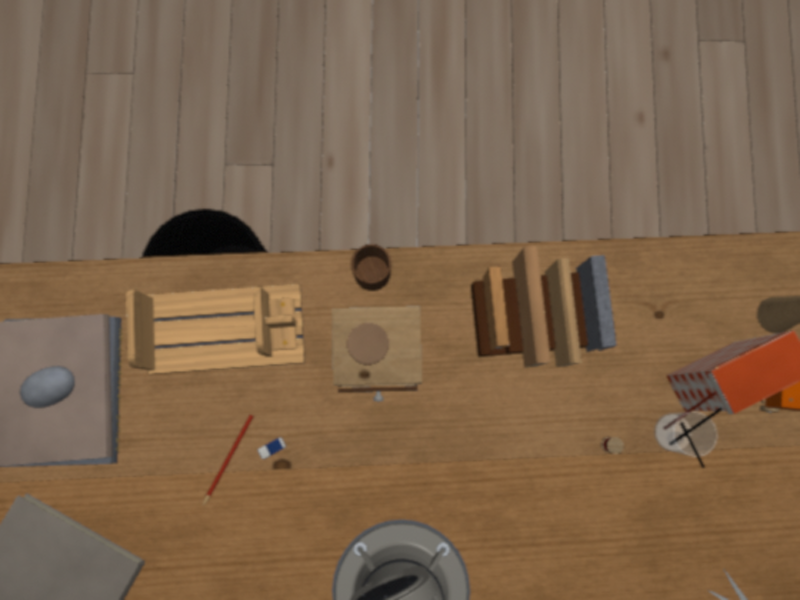

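View pics/scene0.png

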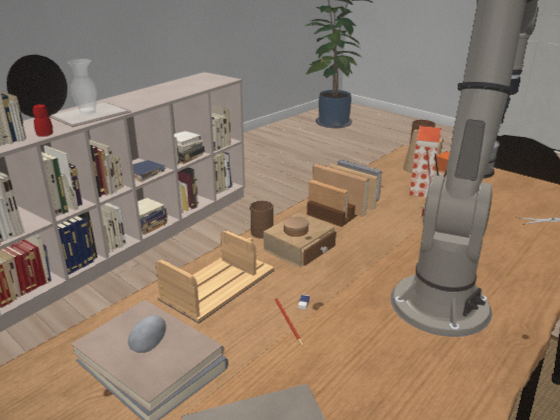

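The top view shows the block at about (545,305) of the 800-wide picture. From left to right it holds the brown small book, the largest tan, the second tan and the blue one. The rack is at about (215,330), with its fixed end on the left at (140,330) and the bookend at about (275,320). The tin on the chest is at (368,343) and the pot is at (371,267). I'll enlarge the block and the rack.

```bash
python3 - <<'E'
import cv2
a=cv2.imread("pics/top0.png")
cv2.imwrite("pics/c1.png",cv2.resize(a[165:265,325:440],None,fx=6,fy=6,interpolation=cv2.INTER_CUBIC))
cv2.imwrite("pics/c2.png",cv2.resize(a[190:270,80:220],None,fx=5.7,fy=5.7,interpolation=cv2.INTER_CUBIC)[:, :800])
E
```

```text
(no output)
```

View pics/c1.png

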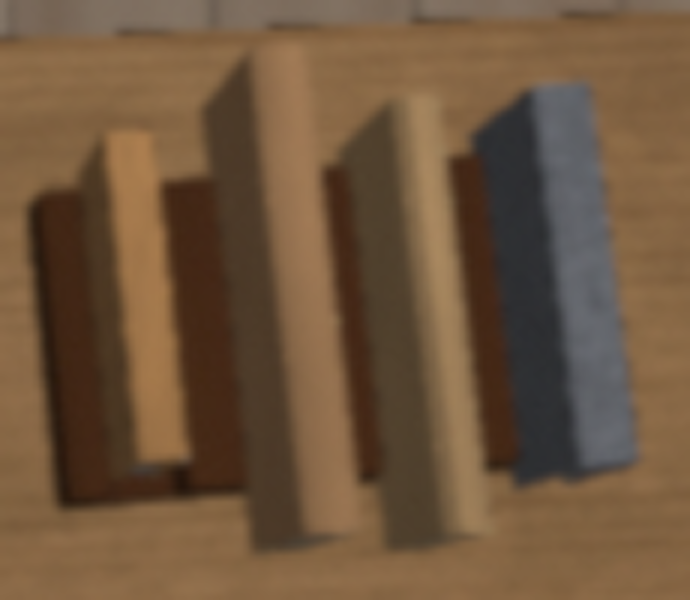

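View pics/c2.png

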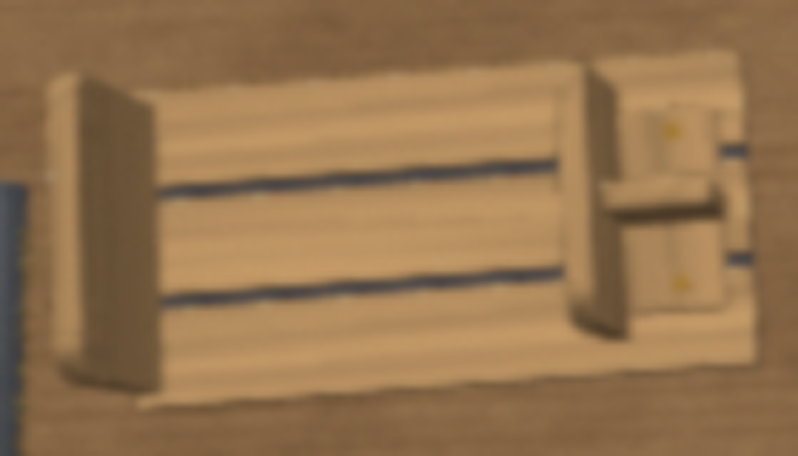

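The block crop shows the book tops as clean quadrilaterals: brown at (105,130)-(188,462), largest at (250,48)-(357,532), second at (393,95)-(490,532) and blue at (533,88)-(637,460). In the rack crop, the base corners are at (755,360), (738,55) and (140,405), the inner foot of the panel runs from (155,103) to (159,390), and the brace top is at about (605..718,178..205).

```bash
cat >h.py <<'E'
from cell import bot
import numpy as np, cv2
from scipy.optimize import least_squares
np.set_printoptions(precision=4,suppress=True)
def proj(P,name="top",C=None):
    p=bot.camera_params(name); C=p["camera_from_world"] if C is None else C
    c=np.c_[P,np.ones(len(P))]@C.T[:, :3]
    return np.c_[c[:,0]/-c[:,2],c[:,1]/c[:,2]]@p["mtx"][:2,:2].T+p["mtx"][:2,2]
def wristC():
    from scipy.spatial.transform import Rotation as R
    s=bot.read_state(); T=np.eye(4); q=s["tool_rot"]
    T[:3,:3]=R.from_quat(np.r_[q[1:],q[0]]).as_matrix(); T[:3,3]=s["ee_pos"]
    return np.linalg.inv(T@bot.camera_params("wrist")["mount"])
def fit(L,uv,x0,name="top",C=None):
    L=np.array(L,float);uv=np.array(uv,float)
    def f(p):
        c,s=np.cos(p[2]),np.sin(p[2])
        W=np.c_[p[0]+c*L[:,0]-s*L[:,1],p[1]+s*L[:,0]+c*L[:,1],L[:,2]]
        return (proj(W,name,C)-uv).ravel()
    r=least_squares(f,x0); return r.x,r.fun.reshape(-1,2)
B={1:(.19,.123,.022),2:(.172,.112,.018),3:(.152,.104,.024),4:(.132,.092,.02)}
def top(b,z0): l,h,t=B[b]; return [[l/2,t/2,z0+h],[l/2,-t/2,z0+h],[-l/2,-t/2,z0+h],[-l/2,t/2,z0+h]]
E
python3 - <<'E'
from h import *
o=np.array([325,165]);P=lambda q,o,s:(np.array(q)+.5)/s-.5+o
Q={4:[(105,130),(155,130),(188,462),(138,465)],1:[(250,48),(304,45),(357,532),(305,536)],2:[(393,95),(440,95),(490,532),(440,536)],3:[(533,90),(588,85),(637,460),(580,468)]}
for b in(4,1,2,3):
    x,r=fit(top(b,.012),P(Q[b],o,6),[.6,-.3,0]);print(b,x,np.abs(r).max())
L=[(-.07,-.135,.012),(.07,-.135,.012),(-.07,.135,.012),(.064,.123,.012),(-.064,.123,.012),]
x,r=fit(L,P([(755,360),(738,55),(140,405),(155,103),(159,390)],np.array([80,190]),5.7),[.6,.3,0]);print("rack",x,r.ravel())
rp=x
c,s=np.cos(x[2]),np.sin(x[2])
g=np.array([[c*a-s*d+x[0],s*a+c*d+x[1],z] for a,d,z in[(.007,-.14,.079),(-.007,-.14,.079),(-.007,-.094,.079),(.056,-.077,.107),(-.056,-.077,.107)]])
print("web pred crop2",(proj(g)-[80,190]+.5)*5.7-.5)
E
```

```text
4 [ 0.4691 -0.1556  0.0862] 0.366399558657605
1 [ 0.4685 -0.2115  0.0914] 0.4910982017416927
2 [ 0.4609 -0.2663  0.0849] 0.4634157394742431
3 [ 0.4775 -0.3247  0.0955] 0.9389806986384599
rack [0.4383 0.3138 0.0767] [ 0.1308  0.7676  0.3104 -1.0586 -0.9802  0.3518  0.0511 -0.3444  0.4992
  0.2277]
web pred crop2 [[739.6886 170.0617]
 [741.3589 203.2311]
 [631.1114 210.6539]
 [572.0969  53.8825]
 [583.6729 325.5874]]
```

```bash
python3 - <<'E'
import cv2,numpy as np
a=cv2.imread("pics/top0.png")[225:335,450:560];b=cv2.imread("pics/scene0.png")[100:250,370:520]
r=lambda m:cv2.resize(m,(400,400),interpolation=cv2.INTER_CUBIC)
cv2.imwrite("pics/c3.png",np.hstack([r(a),r(b)]))
E
```

```text
(no output)
```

View pics/c3.png

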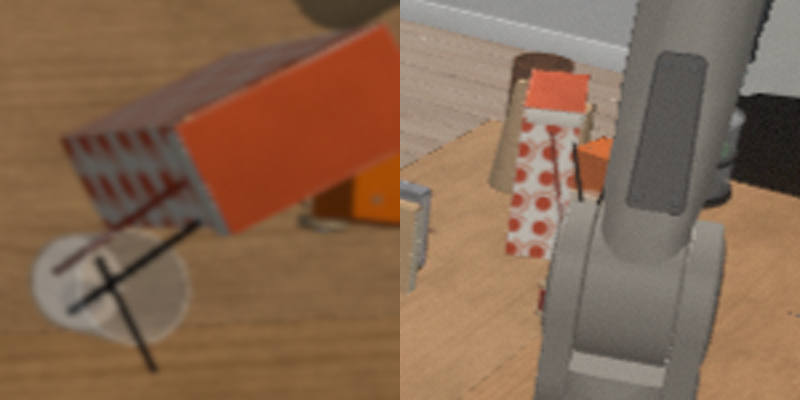

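The crop shows a tall red box and, nearer the robot, a glass with straws. In the left crop the box's base corners are at (65,138) and (110,228) and its top corners at (182,125) and (232,232). The glass foot is at about (75,280) and its straw tips reach about (190,185) and (155,370).

```bash
python3 - <<'E'
from h import *
P=lambda q:(np.array(q)+.5)/3.636-.5+[450,225]
def at(uv,z):
    return least_squares(lambda p:(proj(np.array([[p[0],p[1],z]]))-uv).ravel(),[.4,-.4]).x
for n,q in dict(b1=(65,138),b2=(110,228),glass=(75,280)).items(): print(n,at(P(q),0))
for b,t in (((65,138),(182,125)),((110,228),(232,232))):
    x=at(P(b),0);r=least_squares(lambda p:(proj(np.array([[x[0],x[1],p[0]]]))-P(t)).ravel(),[.1]);print("h",r.x,r.fun)
for z in(.15,.2,.25): print("straws",z,at(P((190,185)),z),at(P((155,370)),z),at(P((200,225)),z))
E
```

```text
b1 [ 0.3619 -0.4687]
b2 [ 0.3003 -0.4972]
glass [ 0.2648 -0.4714]
h [0.192] [-0.0324 -0.2705]
h [0.1877] [ 0.0067 -0.8301]
straws 0.15 [ 0.3269 -0.4898] [ 0.2154 -0.4626] [ 0.3026 -0.4946]
straws 0.2 [ 0.3257 -0.4683] [ 0.219  -0.4422] [ 0.3025 -0.4729]
straws 0.25 [ 0.3246 -0.4467] [ 0.2226 -0.4218] [ 0.3024 -0.4512]
```

move_arm:
  steps:
    - [0, 0, 0.5, 0, 0, 0, 0.5]
    - [0, 0, 0.5, 0, 0, 0, 0.5]
    - [0, 0, 0.4, 0, 0, 0, 0.5]
    - [0.29, 0.41, 0, 0, 0, -0.003, 0.5]
    - [0.29, 0.41, 0, 0, 0, -0.003, 0.5]
    - [0.29, 0.41, 0, 0, 0, -0.003, 0.5]
    - [0.29, 0.41, 0, 0, 0, -0.003, 0.5]
    - [0.29, 0.41, 0, 0, 0, -0.003, 0.5]
  grip_force: 40

```text
time: 1.15
ee_pos: [0.3233, -0.4187, 0.3711]
tool_rot: [-0.0, 0.996, 0.091, -0.0]
ft_force: [0.7, -1.0, 0.5]
finger_gap: 0.0422
finger_force: 0.0
```

move_arm:
  steps:
    - [0.29, 0.41, 0, 0, 0, -0.003, 0.5]
    - [0.29, 0.41, 0, 0, 0, -0.003, 0.5]
    - [0.29, 0.41, 0, 0, 0, -0.003, 0.5]
    - [0.29, 0.41, 0, 0, 0, -0.003, 0.5]
    - [0.29, 0.41, 0, 0, 0, -0.003, 0.5]
    - [0, 0, -0.4, 0, 0, 0, 0.5]
    - [0, 0, -0.4, 0, 0, 0, 0.5]
    - [0, 0, 0, 0, 0, 0, 0.5]

```text
time: 2.15
ee_pos: [0.4654, -0.2145, 0.2883]
tool_rot: [-0.002, 0.999, 0.044, -0.003]
ft_force: [0.3, 0.1, 0.8]
finger_gap: 0.0429
finger_force: 0.0
```

```bash
python3 - <<'E'
from h import *
C=wristC(); np.save("C.npy",C); im=bot.read_camera("wrist"); cv2.imwrite("pics/w1.png",im[:,:,::-1])
cv2.imwrite("pics/w1b.png",cv2.resize(im[:,:,::-1],(800,600),interpolation=cv2.INTER_CUBIC))
E
```

```text
(no output)
```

View pics/w1b.png

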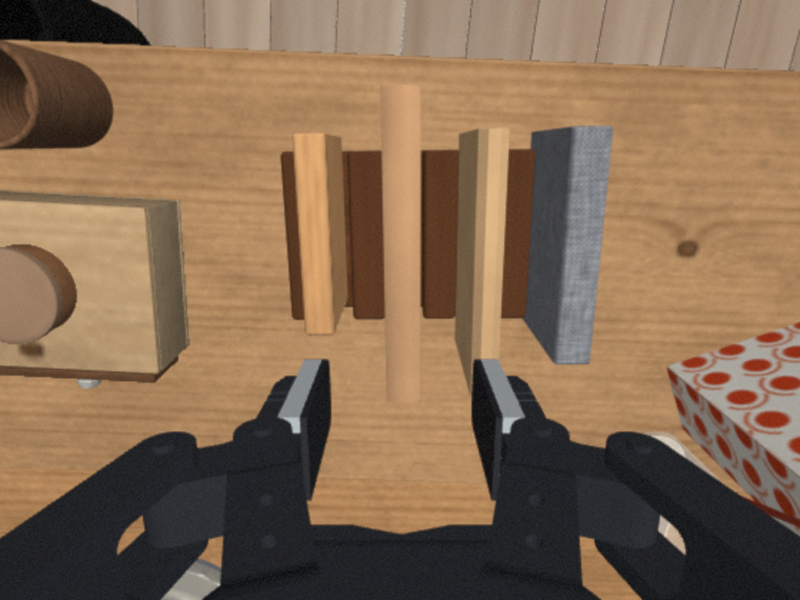

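The wrist view is sharp. The tops are at: book4 (295,135)-(335,333), book1 (383,86)-(421,402), book2 (480,130)/(508,127) at its far end, and book3 (569,128)-(590,362).

```bash
python3 - <<'E'
from h import *
C=np.load("C.npy");P=lambda q:(np.array(q)+.5)*.7-.5
Q={4:[(295,135),(328,133),(335,333),(306,334)],1:[(383,86),(421,86),(421,402),(385,402)],3:[(569,128),(611,126),(590,362),(558,362)]}
for b in Q:
    x,r=fit(top(b,.012),P(Q[b]),[.46,-.2,0],"wrist",C);print(b,x,np.abs(r).max())
r=least_squares(lambda p:(proj(np.array([[p[0]+.086-.0885*s,p[1]+s+.0885*.086,.124] for s in(.009,-.009)]),"wrist",C)-P([(480,130),(508,127)])).ravel(),[.46,-.26]);print(2,r.x,r.fun)
E
```

```text
4 [ 0.4734 -0.1571  0.0874] 1.7160817598673788
1 [ 0.4727 -0.2132  0.0922] 0.9627247876672982
3 [ 0.4821 -0.325   0.121 ] 2.1350174961527557
2 [ 0.4643 -0.2665] [-1.2599 -1.0382  1.2594  1.0586]
```

move_arm:
  steps:
    - [0.05, 0.02, -0.4, 0, 0, 0, 0.5]
    - [0, 0, -0.5, 0, 0, 0, 0.5]
    - [0, 0, -0.4, 0, 0, 0, 0.5]
    - [0, 0, -0.35, 0, 0, 0, 0.5]
    - [0, 0, -0.2, 0, 0, 0, 0.5]
    - [0, 0, 0, 0, 0, 0, 0.5]
    - [0, 0, 0, 0, 0, 0, 0.9]
    - [0, 0, 0, 0, 0, 0, 0.9]

```text
time: 3.2
ee_pos: [0.4745, -0.2139, 0.1085]
tool_rot: [0.001, 0.999, 0.044, 0.002]
ft_force: [-0.3, -0.4, 3.8]
finger_gap: 0.0206
finger_force: 40.5
```

move_arm:
  steps:
    - [0, 0, 0, 0, 0, 0, 0.9]
    - [0, 0, 0, 0, 0, 0, 0.9]

```text
time: 3.45
ee_pos: [0.4746, -0.2139, 0.1085]
tool_rot: [0.001, 0.999, 0.044, 0.002]
ft_force: [-0.5, 0.0, 7.1]
finger_gap: 0.0203
finger_force: 40.7
```

move_arm:
  steps:
    - [0, 0, 0.1, 0, 0, 0, 0.9]
    - [0, 0, 0.3, 0, 0, 0, 0.9]
    - [0, 0, 0.4, 0, 0, 0, 0.9]
    - [0, 0, 0.5, 0, 0, 0, 0.9]
    - [0, 0, 0.5, 0, 0, 0, 0.9]
    - [0, 0.2, 0, 0, 0, 0, 0.9]
    - [-0.02, 0.4, 0, 0, 0, 0, 0.9]
    - [-0.03, 0.45, 0, 0, 0, 0, 0.9]
  grip_force: 60

```text
time: 4.45
ee_pos: [0.466, -0.1065, 0.2846]
tool_rot: [-0.001, 0.999, 0.044, -0.002]
ft_force: [-0.0, 0.5, -3.6]
finger_gap: 0.0199
finger_force: 59.1
```

move_arm:
  steps:
    - [-0.03, 0.5, 0, 0, 0, 0, 0.9]
    - [-0.03, 0.5, 0, 0, 0, 0, 0.9]
    - [-0.03, 0.5, 0, 0, 0, 0, 0.9]
    - [-0.03, 0.5, 0, 0, 0, 0, 0.9]
    - [-0.03, 0.5, 0, 0, 0, 0, 0.9]
    - [-0.03, 0.5, 0, 0, 0, 0, 0.9]
    - [-0.03, 0.5, 0, 0, 0, 0, 0.9]
    - [-0.03, 0.5, 0, 0, 0, 0, 0.9]

```text
time: 5.45
ee_pos: [0.4417, 0.2927, 0.2847]
tool_rot: [0.001, 0.999, 0.045, -0.001]
ft_force: [0.8, -0.1, -2.3]
finger_gap: 0.0205
finger_force: 59.1
```

move_arm:
  steps:
    - [-0.03, 0.5, 0, 0, 0, -0.001, 0.9]
    - [-0.02, 0.35, 0, 0, 0, -0.001, 0.9]
    - [0, 0.2, 0, 0, 0, 0, 0.9]
    - [0, 0, 0, 0, 0, 0, 0.9]

```text
time: 5.95
ee_pos: [0.436, 0.398, 0.2845]
tool_rot: [0.001, 0.999, 0.04, -0.002]
ft_force: [-0.5, -0.3, -3.1]
finger_gap: 0.0201
finger_force: 59.3
```

```bash
python3 - <<'E'
from h import *
C=wristC(); np.save("C.npy",C);print(bot.read_state()["ee_pos"]); im=bot.read_camera("wrist"); cv2.imwrite("pics/w2.png",im[:,:,::-1])
cv2.imwrite("pics/w2b.png",cv2.resize(im[:,:,::-1],(800,600),interpolation=cv2.INTER_CUBIC))
E
```

```text
[0.436  0.398  0.2845]
```

View pics/w2b.png

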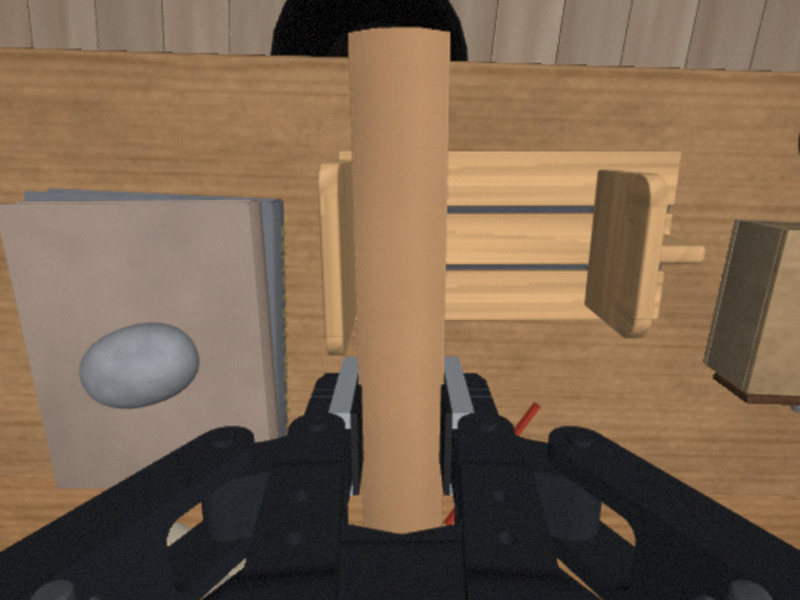

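The wrist view shows the held book straight above the rack. The rack's far base corners are at (340,152) and (681,152), the top inner edge of the panel runs from about (343,166) to (347,347), and the near base edge is at row 319. The top edge of the bookend face runs from about (648,178) to (632,335).

```bash
python3 - <<'E'
from h import *
C=np.load("C.npy");P=lambda q:(np.array(q)+.5)*.7-.5
L=np.array([(.07,.135,.012),(.07,-.135,.012),(.064,.123,.118),(-.064,.123,.118),(-.07,-.03,.012)])
uv=P([(340,152),(681,152),(343,166),(347,349),(550,319)]);W=np.ones((5,2));W[4,0]=0;W[2:4,1]=.3
def f(p):
    c,s=np.cos(p[2]),np.sin(p[2])
    return ((proj(np.c_[p[0]+c*L[:,0]-s*L[:,1],p[1]+s*L[:,0]+c*L[:,1],L[:,2]],"wrist",C)-uv)*W).ravel()
r=least_squares(f,[.44,.31,.08]);print(r.x,r.fun.reshape(-1,2))
for X in(r.x,np.array([.4383,.3138,.0767])):
  c,s=np.cos(X[2]),np.sin(X[2]);w=lambda a,b:[X[0]+c*a-s*b,X[1]+s*a+c*b]
  print("b1",w(0,.092),"b2",w(0,.052),"b3",w(0,.011),"b4",w(0,-.031))
  for v in(0,.005,.01):print(v,(proj(np.array([w(.052,-.077+v)+[.107],w(-.052,-.077+v)+[.107],w(.056,-.077+v)+[.012],w(-.056,-.077+v)+[.012]]),"wrist",C)+.5)/.7-.5)
E
```

```text
[0.4412 0.3115 0.0788] [[ 0.1518 -0.7121]
 [ 2.4704 -0.4001]
 [-1.7282 -0.8152]
 [-0.2598  3.0965]
 [-0.      1.0676]]
b1 [np.float64(0.43392635146879516), np.float64(0.4032641675883283)] b2 [np.float64(0.43707444411634155), np.float64(0.36338824110777534)] b3 [np.float64(0.44030123908007657), np.float64(0.3225154164652086)] b4 [np.float64(0.4436067363600003), np.float64(0.28064569366062797)]
0 [[668.5478 182.2746]
 [646.0041 340.7945]
 [608.6005 169.707 ]
 [593.731  304.9947]]
0.005 [[660.4201 182.2647]
 [638.5546 340.7887]
 [602.2883 169.6992]
 [587.8654 304.9896]]
0.01 [[652.292  182.2549]
 [631.1048 340.7829]
 [595.9759 169.6913]
 [581.9997 304.9844]]
b1 [np.float64(0.43125051663602876), np.float64(0.40552951969950074)] b2 [np.float64(0.43431550940297275), np.float64(0.36564711983015263)] b3 [np.float64(0.4374571269890904), np.float64(0.32476765996407075)] b4 [np.float64(0.4406753693943816), np.float64(0.2828911401012552)]
0 [[664.0492 186.984 ]
 [641.6092 344.7517]
 [605.231  173.3901]
 [590.3529 308.1755]]
0.005 [[655.9438 186.957 ]
 [634.1785 344.7315]
 [598.9323 173.3688]
 [584.499  308.1587]]
0.01 [[647.838  186.9301]
 [626.7473 344.7113]
 [592.6333 173.3476]
 [578.6448 308.142 ]]
```

move_arm:
  steps:
    - [0, 0.04, -0.3, 0, 0, 0, 0.9]
    - [0, 0, -0.4, 0, 0, 0, 0.9]
    - [0, 0, -0.4, 0, 0, 0, 0.9]
    - [0, 0, -0.3, 0, 0, 0, 0.9]
    - [0, 0, -0.2, 0, 0, 0, 0.9]
    - [0, 0, -0.1, 0, 0, 0, 0.9]
    - [0, 0, 0, 0, 0, 0, 0.9]

```text
time: 6.88
ee_pos: [0.4388, 0.4003, 0.1163]
tool_rot: [0.0, 0.999, 0.038, -0.0]
ft_force: [-0.3, 0.4, -3.2]
finger_gap: 0.0203
finger_force: 59.2
```

move_arm:
  steps:
    - [0, 0, -0.04, 0, 0, 0, 0.9]
    - [0, 0, -0.03, 0, 0, 0, 0.9]
    - [0, 0, 0, 0, 0, 0, 0.9]

```text
time: 7.25
ee_pos: [0.4387, 0.4007, 0.1095]
tool_rot: [0.0, 0.999, 0.038, 0.0]
ft_force: [-0.4, 0.6, -2.6]
finger_gap: 0.0204
finger_force: 59.3
```

move_arm:
  steps:
    - [0, 0, -0.015, 0, 0, 0, 0.9]
    - [0, 0, 0, 0, 0, 0, 0.9]
    - [0, 0, 0, 0, 0, 0, 0.66]
    - [0, 0, 0, 0, 0, 0, 0.66]
    - [0, 0, 0, 0, 0, 0, 0.66]

```text
time: 7.88
ee_pos: [0.4388, 0.4008, 0.1078]
tool_rot: [-0.0, 0.999, 0.038, 0.0]
ft_force: [-0.2, -0.2, 0.4]
finger_gap: 0.029
finger_force: 0.0
```

move_arm:
  steps:
    - [0, 0, 0.2, 0, 0, 0, 0.66]
    - [0, 0, 0.4, 0, 0, 0, 0.66]
    - [0, 0, 0.5, 0, 0, 0, 0.6]
    - [0, 0, 0.5, 0, 0, 0, 0.5]
    - [0, -0.2, 0.1, 0, 0, 0.001, 0.5]
    - [0.02, -0.45, 0, 0, 0, 0.001, 0.5]
    - [0.02, -0.5, 0, 0, 0, 0, 0.5]
    - [0.02, -0.5, 0, 0, 0, 0, 0.5]

```text
time: 8.88
ee_pos: [0.4447, 0.2347, 0.2793]
tool_rot: [-0.0, 0.999, 0.045, 0.001]
ft_force: [1.0, -0.6, -0.4]
finger_gap: 0.0431
finger_force: 0.0
```

```bash
python3 - <<'E'
from h import *
im=bot.read_camera("top"); cv2.imwrite("pics/t2.png",cv2.resize(im[180:280,60:340,::-1],(800,286),interpolation=cv2.INTER_CUBIC))
E
```

```text
(no output)
```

View pics/t2.png

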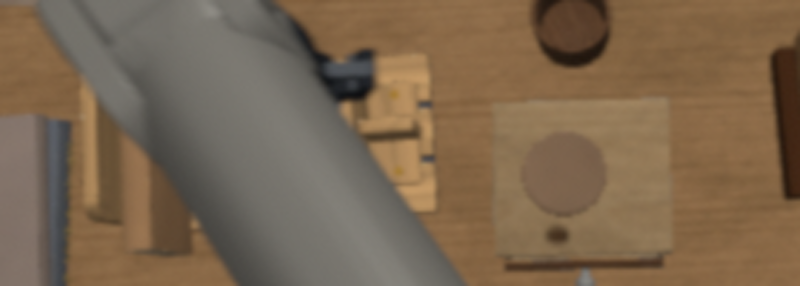

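The arm covers most of the rack, but book1 stands upright near the fixed panel, with its near end at about (160,245). I'm going on to book2.

move_arm:
  steps:
    - [0.02, -0.5, 0, 0, 0, 0, 0.5]
    - [0.02, -0.5, 0, 0, 0, 0, 0.5]
    - [0.02, -0.5, 0, 0, 0, 0, 0.5]
    - [0.02, -0.5, 0, 0, 0, 0, 0.5]
    - [0.02, -0.5, 0, 0, 0, 0, 0.5]
    - [0.02, -0.5, 0, 0, 0, 0, 0.5]
    - [0.02, -0.5, 0, 0, 0, 0, 0.5]
    - [0.02, -0.5, 0, 0, 0, 0, 0.5]

```text
time: 9.93
ee_pos: [0.4612, -0.1653, 0.2794]
tool_rot: [0.0, 0.999, 0.045, 0.001]
ft_force: [-0.2, 0.7, -0.2]
finger_gap: 0.0429
finger_force: 0.0
```

move_arm:
  steps:
    - [0.01, -0.4, 0, 0, 0, 0, 0.5]
    - [0.01, -0.35, 0, 0, 0, 0, 0.5]
    - [0, -0.15, -0.3, 0, 0, 0, 0.5]
    - [0, 0, -0.4, 0, 0, 0, 0.5]
    - [0, 0, -0.2, 0, 0, 0, 0.5]
    - [0, 0, 0, 0, 0, 0, 0.5]
    - [0, 0, 0, 0, 0, 0, 0.5]

```text
time: 10.8
ee_pos: [0.4639, -0.2544, 0.1896]
tool_rot: [0.001, 0.999, 0.044, 0.001]
ft_force: [0.2, -0.2, -0.4]
finger_gap: 0.0426
finger_force: 0.0
```

move_arm:
  steps:
    - [0, -0.12, 0, 0, 0, 0, 0.5]
    - [0, 0, -0.3, 0, 0, 0, 0.5]
    - [0, 0, -0.4, 0, 0, 0, 0.5]
    - [0, 0, -0.2, 0, 0, 0, 0.5]
    - [0, 0, -0.1, 0, 0, 0, 0.5]
    - [0, 0, 0, 0, 0, 0, 0.5]

```text
time: 11.55
ee_pos: [0.4629, -0.2668, 0.0881]
tool_rot: [0.0, 0.999, 0.044, 0.0]
ft_force: [0.6, 0.4, -0.0]
finger_gap: 0.0427
finger_force: 0.0
```

move_arm:
  steps:
    - [0, 0, 0, 0, 0, 0, 0.9]
    - [0, 0, 0, 0, 0, 0, 0.9]
    - [0, 0, 0, 0, 0, 0, 0.9]
    - [0, 0, 0, 0, 0, 0, 0.9]
  grip_force: 60

```text
time: 12.05
ee_pos: [0.4637, -0.2671, 0.0891]
tool_rot: [0.001, 0.999, 0.044, 0.001]
ft_force: [-0.3, -1.2, 5.9]
finger_gap: 0.0165
finger_force: 59.0
```

move_arm:
  steps:
    - [0, 0, 0.1, 0, 0, 0, 0.9]
    - [0, 0, 0.3, 0, 0, 0, 0.9]
    - [0, 0, 0.5, 0, 0, 0, 0.9]
    - [0, 0, 0.5, 0, 0, 0, 0.9]
    - [0, 0, 0.4, 0, 0, 0, 0.9]
    - [0, 0.2, 0.1, 0, 0, 0, 0.9]
    - [-0.02, 0.4, 0, 0, 0, 0, 0.9]
    - [-0.02, 0.5, 0, 0, 0, 0, 0.9]

```text
time: 13.05
ee_pos: [0.4571, -0.154, 0.2761]
tool_rot: [-0.001, 0.999, 0.044, -0.002]
ft_force: [1.7, 0.4, -1.2]
finger_gap: 0.0169
finger_force: 59.2
```

move_arm:
  steps:
    - [-0.02, 0.5, 0, 0, 0, 0, 0.9]
    - [-0.02, 0.5, 0, 0, 0, 0, 0.9]
    - [-0.02, 0.5, 0, 0, 0, 0, 0.9]
    - [-0.02, 0.5, 0, 0, 0, 0, 0.9]
    - [-0.02, 0.5, 0, 0, 0, 0, 0.9]
    - [-0.02, 0.5, 0, 0, 0, -0.0005, 0.9]
    - [-0.02, 0.5, 0, 0, 0, -0.0005, 0.9]
    - [-0.02, 0.5, 0, 0, 0, -0.0005, 0.9]

```text
time: 14.05
ee_pos: [0.44, 0.2454, 0.2761]
tool_rot: [0.001, 0.999, 0.04, -0.002]
ft_force: [0.8, 0.8, -2.5]
finger_gap: 0.0165
finger_force: 59.2
```

move_arm:
  steps:
    - [-0.02, 0.5, 0, 0, 0, 0, 0.9]
    - [-0.02, 0.4, 0, 0, 0, 0, 0.9]
    - [0, 0.2, 0, 0, 0, 0, 0.9]
    - [0, 0, 0, 0, 0, 0, 0.9]
    - [0, 0, 0, 0, 0, 0, 0.9]

```text
time: 14.68
ee_pos: [0.4378, 0.3524, 0.2767]
tool_rot: [0.001, 0.999, 0.039, -0.001]
ft_force: [1.0, 0.3, -1.5]
finger_gap: 0.0166
finger_force: 59.1
```

move_arm:
  steps:
    - [0, 0.085, -0.2, 0, 0, 0, 0.9]
    - [0, 0, -0.4, 0, 0, 0, 0.9]
    - [0, 0, -0.3, 0, 0, 0, 0.9]
    - [0, 0, 0, 0, 0, 0, 0.9]
    - [0, 0, 0, 0, 0, 0, 0.9]

```text
time: 15.3
ee_pos: [0.4391, 0.3626, 0.1885]
tool_rot: [-0.0, 0.999, 0.039, 0.0]
ft_force: [-0.6, 0.4, -1.0]
finger_gap: 0.0165
finger_force: 59.0
```

move_arm:
  steps:
    - [-0.02, -0.02, -0.3, 0, 0, 0, 0.9]
    - [0, 0, -0.4, 0, 0, 0, 0.9]
    - [0, 0, -0.2, 0, 0, 0, 0.9]
    - [0, 0, -0.06, 0, 0, 0, 0.9]
    - [0, 0, -0.02, 0, 0, 0, 0.9]
    - [0, 0, 0, 0, 0, 0, 0.9]
    - [0, 0, 0, 0, 0, 0, 0.9]

```text
time: 16.18
ee_pos: [0.4367, 0.3625, 0.0929]
tool_rot: [-0.001, 0.999, 0.04, 0.001]
ft_force: [-4.7, -1.3, 5.7]
finger_gap: 0.0165
finger_force: 63.6
```

```bash
python3 - <<'E'
from h import *
im=bot.read_camera("scene")[:,:,::-1]; w=bot.read_camera("wrist")[:,:,::-1]
cv2.imwrite("pics/s3.png",np.hstack([cv2.resize(im[190:340,130:300],(400,353),interpolation=cv2.INTER_CUBIC),cv2.resize(w[40:393,80:480],(400,353))]))
E
```

```text
(no output)
```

View pics/s3.png

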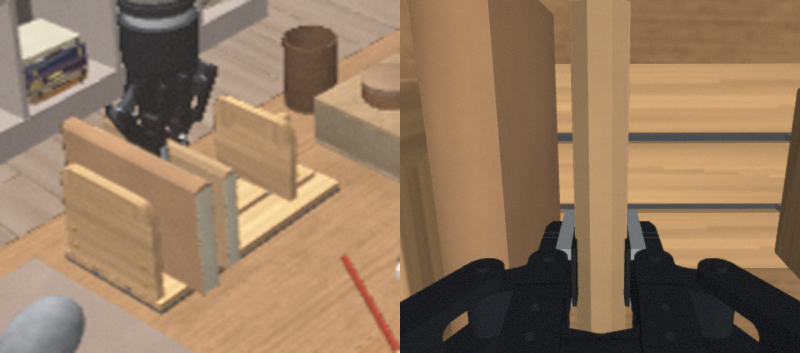

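Both books stand in the rack with a finger-wide gap between them, and book2's lower edge has touched the floor slightly early. I'll lower a touch more and release.

move_arm:
  steps:
    - [0, 0, -0.02, 0, 0, 0, 0.9]
    - [0, 0, 0, 0, 0, 0, 0.72]
    - [0, 0, 0, 0, 0, 0, 0.69]
    - [0, 0, 0, 0, 0, 0, 0.69]
    - [0, 0, 0, 0, 0, 0, 0.69]

```text
time: 16.9
ee_pos: [0.4368, 0.3647, 0.0929]
tool_rot: [-0.003, 0.999, 0.04, 0.002]
ft_force: [-6.3, -1.5, 15.2]
finger_gap: 0.0264
finger_force: 7.0
```

move_arm:
  steps:
    - [0, 0, 0.1, 0, 0, 0, 0.69]
    - [0, 0, 0.1, 0, 0, 0, 0.69]
    - [0, 0, 0, 0, 0, 0, 0.69]

```text
time: 17.27
ee_pos: [0.4378, 0.361, 0.1094]
tool_rot: [-0.001, 0.999, 0.039, 0.001]
ft_force: [-0.3, 0.9, -0.5]
finger_gap: 0.0266
finger_force: 0.1
```

```bash
python3 - <<'E'
from h import *
im=bot.read_camera("scene")[:,:,::-1]; w=bot.read_camera("wrist")[:,:,::-1]
cv2.imwrite("pics/s4.png",np.hstack([cv2.resize(im[190:340,130:300],(400,353),interpolation=cv2.INTER_CUBIC),cv2.resize(w[40:393,80:480],(400,353))]))
E
```

```text
(no output)
```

View pics/s4.png

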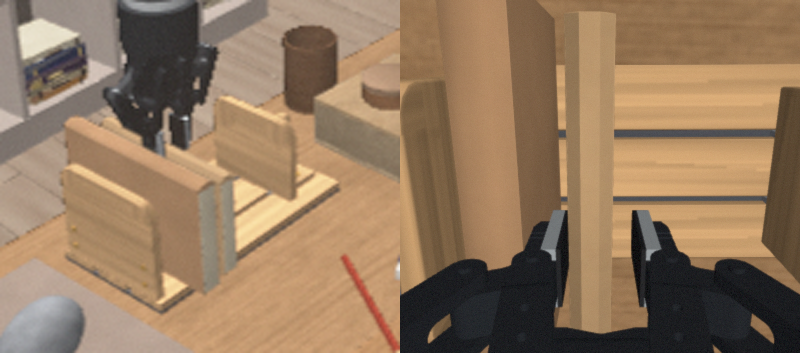

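Book2 is released and stands upright, parallel to book1. The extra load was the finger linkage resting on book1's top, so I'll grip the next books higher up.

move_arm:
  steps:
    - [0, 0, 0.3, 0, 0, 0, 0.69]
    - [0, 0, 0.5, 0, 0, 0, 0.6]
    - [0, 0, 0.5, 0, 0, 0, 0.45]
    - [0, 0, 0.3, 0, 0, 0, 0.45]
    - [0.03, -0.4, 0, 0, 0, 0.001, 0.45]
    - [0.03, -0.5, 0, 0, 0, 0.001, 0.45]
    - [0.03, -0.5, 0, 0, 0, 0.0005, 0.45]
    - [0.03, -0.5, 0, 0, 0, 0, 0.45]

```text
time: 18.38
ee_pos: [0.4484, 0.1683, 0.2674]
tool_rot: [0.0, 0.999, 0.047, -0.0]
ft_force: [0.5, -0.2, 0.2]
finger_gap: 0.0468
finger_force: 0.0
```

move_arm:
  steps:
    - [0.03, -0.5, 0, 0, 0, 0, 0.45]
    - [0.03, -0.5, 0, 0, 0, 0, 0.45]
    - [0.03, -0.5, 0, 0, 0, 0, 0.45]
    - [0.03, -0.5, 0, 0, 0, 0, 0.45]
    - [0.03, -0.5, 0, 0, 0, 0, 0.45]
    - [0.03, -0.5, 0, 0, 0, 0, 0.45]
    - [0.03, -0.5, 0, 0, 0, 0, 0.45]
    - [0.03, -0.5, 0, 0, 0, 0, 0.45]

```text
time: 19.38
ee_pos: [0.4723, -0.2314, 0.2673]
tool_rot: [-0.0, 0.999, 0.047, -0.0]
ft_force: [0.2, 0.8, -0.3]
finger_gap: 0.047
finger_force: 0.0
```

move_arm:
  steps:
    - [0.03, -0.5, 0, 0, 0, 0, 0.45]
    - [0.02, -0.3, 0, 0, 0, 0, 0.45]
    - [0, -0.1, -0.2, 0, 0, 0, 0.45]
    - [0, 0, -0.4, 0, 0, 0, 0.45]
    - [0, 0, 0, 0, 0, 0, 0.45]
    - [0, 0, 0, 0, 0, 0, 0.45]

```text
time: 20.12
ee_pos: [0.4782, -0.3188, 0.2083]
tool_rot: [-0.0, 0.999, 0.048, 0.0]
ft_force: [0.4, -0.5, 0.9]
finger_gap: 0.0471
finger_force: 0.0
```

move_arm:
  steps:
    - [0.02, -0.06, -0.2, 0, 0, 0, 0.45]
    - [0, 0, -0.4, 0, 0, 0, 0.45]
    - [0, 0, -0.4, 0, 0, 0, 0.45]
    - [0, 0, -0.18, 0, 0, 0, 0.45]
    - [0, 0, 0, 0, 0, 0, 0.45]
    - [0, 0, 0, 0, 0, 0, 0.45]

```text
time: 20.88
ee_pos: [0.481, -0.3265, 0.0914]
tool_rot: [0.001, 0.999, 0.047, 0.001]
ft_force: [-1.0, -0.3, 1.0]
finger_gap: 0.0468
finger_force: 0.0
```

move_arm:
  steps:
    - [0, 0, 0, 0, 0, 0, 0.9]
    - [0, 0, 0, 0, 0, 0, 0.9]
    - [0, 0, 0, 0, 0, 0, 0.9]
    - [0, 0, 0, 0, 0, 0, 0.9]

```text
time: 21.38
ee_pos: [0.4809, -0.3266, 0.0915]
tool_rot: [0.001, 0.999, 0.047, 0.001]
ft_force: [-0.3, -0.1, 5.6]
finger_gap: 0.0235
finger_force: 60.4
```

move_arm:
  steps:
    - [0, 0, 0.1, 0, 0, 0, 0.9]
    - [0, 0, 0.3, 0, 0, 0, 0.9]
    - [0, 0, 0.5, 0, 0, 0, 0.9]
    - [0, 0, 0.5, 0, 0, 0, 0.9]
    - [0, 0, 0.4, 0, 0, 0, 0.9]
    - [0, 0.2, 0, 0, 0, 0, 0.9]
    - [-0.03, 0.4, 0, 0, 0, 0, 0.9]
    - [-0.03, 0.5, 0, 0, 0, 0, 0.9]

```text
time: 22.38
ee_pos: [0.472, -0.2139, 0.2679]
tool_rot: [-0.001, 0.999, 0.047, -0.002]
ft_force: [1.0, 0.1, -1.6]
finger_gap: 0.023
finger_force: 59.4
```

move_arm:
  steps:
    - [-0.03, 0.5, 0, 0, 0, 0, 0.9]
    - [-0.03, 0.5, 0, 0, 0, 0, 0.9]
    - [-0.03, 0.5, 0, 0, 0, 0, 0.9]
    - [-0.03, 0.5, 0, 0, 0, 0, 0.9]
    - [-0.03, 0.5, 0, 0, 0, -0.0005, 0.9]
    - [-0.03, 0.5, 0, 0, 0, -0.0005, 0.9]
    - [-0.03, 0.5, 0, 0, 0, -0.0005, 0.9]
    - [-0.03, 0.5, 0, 0, 0, -0.001, 0.9]

```text
time: 23.38
ee_pos: [0.4473, 0.1856, 0.2682]
tool_rot: [0.001, 0.999, 0.04, -0.002]
ft_force: [1.0, -0.1, -1.7]
finger_gap: 0.0228
finger_force: 59.4
```

move_arm:
  steps:
    - [-0.03, 0.5, 0, 0, 0, 0, 0.9]
    - [-0.03, 0.4, 0, 0, 0, 0, 0.9]
    - [-0.02, 0.4, 0, 0, 0, 0, 0.9]
    - [0, 0, -0.2, 0, 0, 0, 0.9]
    - [0, 0, -0.3, 0, 0, 0, 0.9]
    - [0, 0, 0, 0, 0, 0, 0.9]
    - [0, 0, 0, 0, 0, 0, 0.9]

```text
time: 24.25
ee_pos: [0.4411, 0.3144, 0.22]
tool_rot: [0.0, 0.999, 0.04, -0.0]
ft_force: [0.7, -0.6, -1.8]
finger_gap: 0.0228
finger_force: 59.6
```

move_arm:
  steps:
    - [-0.01, 0.09, -0.1, 0, 0, 0, 0.9]
    - [0, 0, -0.4, 0, 0, 0, 0.9]
    - [0, 0, -0.4, 0, 0, 0, 0.9]
    - [0, 0, -0.2, 0, 0, 0, 0.9]
    - [0, 0, -0.1, 0, 0, 0, 0.9]
    - [0, 0, -0.04, 0, 0, 0, 0.9]
    - [0, 0, 0, 0, 0, 0, 0.9]

```text
time: 25.12
ee_pos: [0.4413, 0.3238, 0.0967]
tool_rot: [-0.0, 0.999, 0.039, 0.001]
ft_force: [-0.4, -0.1, -1.7]
finger_gap: 0.0232
finger_force: 59.5
```

move_arm:
  steps:
    - [0, 0, -0.03, 0, 0, 0, 0.9]
    - [0, 0, -0.02, 0, 0, 0, 0.9]
    - [0, 0, 0, 0, 0, 0, 0.9]
    - [0, 0, 0, 0, 0, 0, 0.9]

```text
time: 25.62
ee_pos: [0.4409, 0.3235, 0.0915]
tool_rot: [-0.0, 0.999, 0.039, 0.0]
ft_force: [-0.9, -0.5, 4.8]
finger_gap: 0.023
finger_force: 60.4
```

move_arm:
  steps:
    - [0, 0, 0, 0, 0, 0, 0.62]
    - [0, 0, 0, 0, 0, 0, 0.62]
    - [0, 0, 0, 0, 0, 0, 0.62]
    - [0, 0, 0.1, 0, 0, 0, 0.62]
    - [0, 0, 0.2, 0, 0, 0, 0.62]
    - [0, 0, 0.3, 0, 0, 0, 0.62]
    - [0, 0, 0.5, 0, 0, 0, 0.5]
    - [0, 0, 0.5, 0, 0, 0, 0.45]

```text
time: 26.62
ee_pos: [0.4405, 0.3235, 0.2538]
tool_rot: [-0.0, 0.999, 0.04, 0.001]
ft_force: [0.8, 0.3, -0.7]
finger_gap: 0.047
finger_force: 0.0
```

move_arm:
  steps:
    - [0.03, -0.2, 0.1, 0, 0, 0.001, 0.45]
    - [0.03, -0.4, 0, 0, 0, 0, 0.45]
    - [0.03, -0.5, 0, 0, 0, 0, 0.45]
    - [0.03, -0.5, 0, 0, 0, 0, 0.45]
    - [0.03, -0.5, 0, 0, 0, 0, 0.45]
    - [0.03, -0.5, 0, 0, 0, 0, 0.45]
    - [0.03, -0.5, 0, 0, 0, 0, 0.45]
    - [0.03, -0.5, 0, 0, 0, 0, 0.45]

```text
time: 27.62
ee_pos: [0.465, -0.0379, 0.2627]
tool_rot: [0.0, 0.999, 0.043, 0.001]
ft_force: [0.2, 0.8, -0.7]
finger_gap: 0.0471
finger_force: 0.0
```

move_arm:
  steps:
    - [0.03, -0.5, 0, 0, 0, 0, 0.45]
    - [0.03, -0.4, 0, 0, 0, 0, 0.45]
    - [0, -0.2, -0.2, 0, 0, 0, 0.45]
    - [0, -0.1, -0.4, 0, 0, 0, 0.45]
    - [0, 0, 0, 0, 0, 0, 0.45]
    - [0, 0, 0, 0, 0, 0, 0.45]

```text
time: 28.38
ee_pos: [0.4718, -0.1561, 0.2028]
tool_rot: [0.0, 0.999, 0.043, 0.001]
ft_force: [1.0, -0.1, 0.1]
finger_gap: 0.047
finger_force: 0.0
```

move_arm:
  steps:
    - [0, 0, -0.3, 0, 0, 0, 0.45]
    - [0, 0, -0.4, 0, 0, 0, 0.45]
    - [0, 0, -0.4, 0, 0, 0, 0.45]
    - [0, 0, -0.15, 0, 0, 0, 0.45]
    - [0, 0, 0, 0, 0, 0, 0.45]
    - [0, 0, 0, 0, 0, 0, 0.45]

```text
time: 29.12
ee_pos: [0.4724, -0.157, 0.0777]
tool_rot: [0.001, 0.999, 0.043, 0.002]
ft_force: [1.0, 0.6, 1.0]
finger_gap: 0.0472
finger_force: 0.0
```

move_arm:
  steps:
    - [0, 0, 0, 0, 0, 0, 0.9]
    - [0, 0, 0, 0, 0, 0, 0.9]
    - [0, 0, 0, 0, 0, 0, 0.9]
    - [0, 0, 0, 0, 0, 0, 0.9]

```text
time: 29.62
ee_pos: [0.4717, -0.157, 0.0771]
tool_rot: [0.001, 0.999, 0.043, 0.001]
ft_force: [-1.6, 0.9, 5.8]
finger_gap: 0.019
finger_force: 59.3
```

move_arm:
  steps:
    - [0, 0, 0.1, 0, 0, 0, 0.9]
    - [0, 0, 0.3, 0, 0, 0, 0.9]
    - [0, 0, 0.5, 0, 0, 0, 0.9]
    - [0, 0, 0.5, 0, 0, 0, 0.9]
    - [0, 0, 0.5, 0, 0, 0, 0.9]
    - [-0.02, 0.2, 0, 0, 0, 0, 0.9]
    - [-0.03, 0.4, 0, 0, 0, 0, 0.9]
    - [-0.03, 0.5, 0, 0, 0, 0, 0.9]

```text
time: 30.62
ee_pos: [0.4613, -0.0457, 0.2647]
tool_rot: [-0.0, 0.999, 0.042, -0.001]
ft_force: [0.4, 1.2, -1.7]
finger_gap: 0.0189
finger_force: 58.8
```

move_arm:
  steps:
    - [-0.03, 0.5, 0, 0, 0, 0, 0.9]
    - [-0.03, 0.5, 0, 0, 0, 0, 0.9]
    - [-0.03, 0.5, 0, 0, 0, 0, 0.9]
    - [-0.03, 0.5, 0, 0, 0, -0.0005, 0.9]
    - [-0.03, 0.5, 0, 0, 0, -0.0005, 0.9]
    - [-0.03, 0.4, 0, 0, 0, 0, 0.9]
    - [-0.02, 0.3, 0, 0, 0, 0, 0.9]
    - [0, 0.05, 0, 0, 0, 0, 0.9]

```text
time: 31.62
ee_pos: [0.4403, 0.2806, 0.2648]
tool_rot: [-0.0, 0.999, 0.042, -0.001]
ft_force: [0.2, -0.1, -1.9]
finger_gap: 0.0193
finger_force: 58.8
```

move_arm:
  steps:
    - [0, 0, -0.2, 0, 0, 0, 0.9]
    - [0, 0, -0.3, 0, 0, 0, 0.9]
    - [0, 0, 0, 0, 0, 0, 0.9]
    - [0, 0, 0, 0, 0, 0, 0.9]

```text
time: 32.12
ee_pos: [0.4429, 0.2779, 0.2164]
tool_rot: [0.0, 0.999, 0.039, 0.0]
ft_force: [1.1, -0.2, -0.8]
finger_gap: 0.0189
finger_force: 58.9
```

```bash
python3 - <<'E'
from h import *
im=bot.read_camera("scene")[:,:,::-1]; w=bot.read_camera("wrist")[:,:,::-1]
cv2.imwrite("pics/s5.png",np.hstack([cv2.resize(im[190:340,130:300],(400,353),interpolation=cv2.INTER_CUBIC),cv2.resize(w[40:393,80:480],(400,353))]))
E
```

```text
(no output)
```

View pics/s5.png

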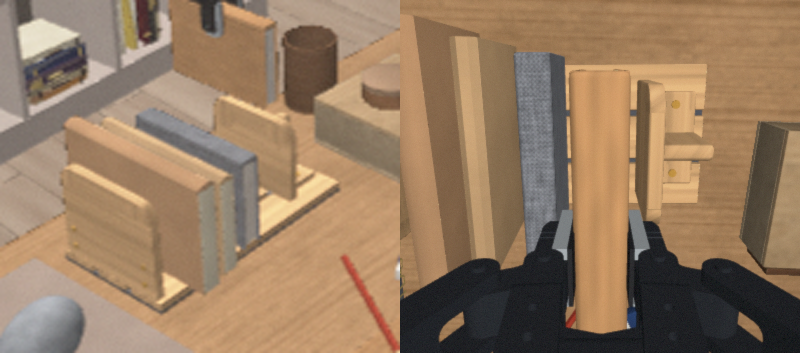

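Three books stand upright and parallel. Book4 is held above the free space between the blue book (right edge at column 566) and the bookend (left edge at column 637), so I'm lowering it.

move_arm:
  steps:
    - [0, 0.025, -0.2, 0, 0, 0, 0.9]
    - [0, 0, -0.4, 0, 0, 0, 0.9]
    - [0, 0, -0.4, 0, 0, 0, 0.9]
    - [0, 0, -0.2, 0, 0, 0, 0.9]
    - [0, 0, -0.1, 0, 0, 0, 0.9]
    - [0, 0, -0.04, 0, 0, 0, 0.9]
    - [0, 0, 0, 0, 0, 0, 0.9]

```text
time: 33.1
ee_pos: [0.4433, 0.2812, 0.0826]
tool_rot: [-0.0, 0.999, 0.039, 0.001]
ft_force: [-0.2, -0.8, -0.5]
finger_gap: 0.0189
finger_force: 58.9
```

move_arm:
  steps:
    - [0, 0, -0.03, 0, 0, 0, 0.9]
    - [0, 0, -0.025, 0, 0, 0, 0.9]
    - [0, 0, 0, 0, 0, 0, 0.9]
    - [0, 0, 0, 0, 0, 0, 0.9]

```text
time: 33.6
ee_pos: [0.4431, 0.2811, 0.0772]
tool_rot: [-0.0, 0.999, 0.039, 0.001]
ft_force: [-2.0, -0.1, 6.0]
finger_gap: 0.019
finger_force: 59.8
```

move_arm:
  steps:
    - [0, 0, 0, 0, 0, 0, 0.67]
    - [0, 0, 0, 0, 0, 0, 0.67]
    - [0, 0, 0, 0, 0, 0, 0.67]
    - [0, 0, 0.1, 0, 0, 0, 0.67]
    - [0, 0, 0.2, 0, 0, 0, 0.67]
    - [0, 0, 0.3, 0, 0, 0, 0.67]
    - [0, 0, 0.4, 0, 0, 0, 0.5]
    - [0, 0, 0.3, 0, 0, 0, 0.5]

```text
time: 34.6
ee_pos: [0.4429, 0.2815, 0.2094]
tool_rot: [-0.001, 0.999, 0.04, 0.001]
ft_force: [-0.5, 1.1, -0.7]
finger_gap: 0.0428
finger_force: 0.0
```

```bash
python3 - <<'E'
from h import *
s=bot.read_state();print(s["q"],s["ee_pos"])
C=wristC();np.save("C.npy",C)
w=bot.read_camera("wrist")[:,:,::-1]
cv2.imwrite("pics/w6.png",cv2.resize(w,(800,600),interpolation=cv2.INTER_CUBIC))
E
```

```text
[ 0.0974  0.281  -0.8814  1.845   0.2405  1.1239 -2.3605] [0.4429 0.2815 0.2094]
```

View pics/w6.png

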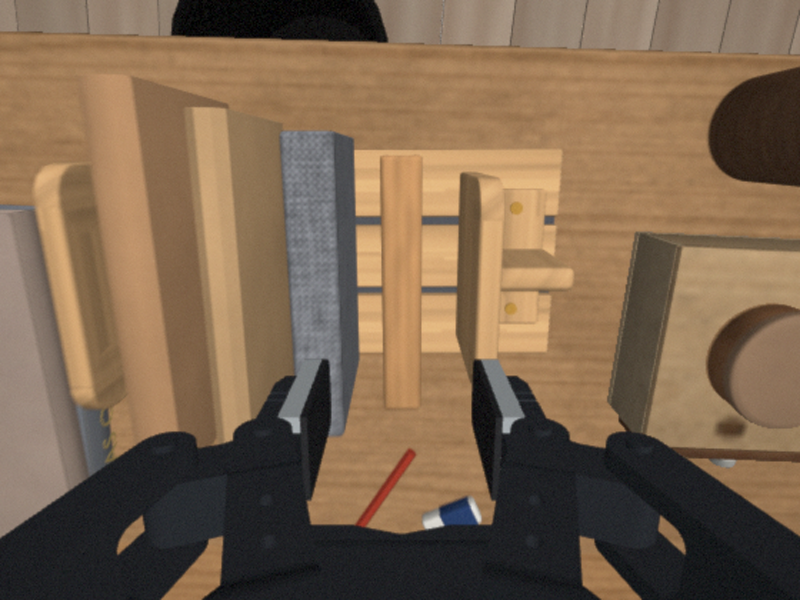

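All four books stand upright, with book4's top at columns 381-421. The bookend's brace top spans about columns 502-573 and rows 250-272. I'll check the brace position by projection.

```bash
python3 - <<'E'
from h import *
C=np.load("C.npy")
X=[.440,.3125,.0785];c,s=np.cos(X[2]),np.sin(X[2]);w=lambda a,b,z:[X[0]+c*a-s*b,X[1]+s*a+c*b,z]
for v in(.004,.008,.012):
  y=-.117+v
  print(v,w(0,y,0)[:2],((proj(np.array([w(.007,y-.023,.079),w(-.007,y-.023,.079),w(.007,y+.023,.079),w(-.007,y+.023,.079)]),"wrist",C)+.5)/.7-.5).round())
E
```

```text
0.004 [np.float64(0.44886139243350387), np.float64(0.19984798837064896)] [[594. 270.]
 [591. 295.]
 [510. 270.]
 [509. 295.]]
0.008 [np.float64(0.44854771482523825), np.float64(0.20383567019823662)] [[587. 270.]
 [584. 295.]
 [503. 270.]
 [502. 295.]]
0.012 [np.float64(0.44823403721697264), np.float64(0.20782335202582425)] [[579. 270.]
 [577. 295.]
 [496. 270.]
 [494. 295.]]
```

move_arm:
  steps:
    - [0, -0.1, 0, 0, 0, 0.028, 0.5]
    - [0.01, -0.1, 0, 0, 0, 0.028, 0.5]
    - [0.01, -0.1, 0, 0, 0, 0.028, 0.5]
    - [0.01, -0.1, 0, 0, 0, 0.028, 0.5]
    - [0.01, -0.1, 0, 0, 0, 0.028, 0.5]
    - [0.01, -0.1, 0, 0, 0, 0.028, 0.5]
    - [0, -0.1, 0, 0, 0, 0.028, 0.5]
    - [0, -0.065, 0, 0, 0, 0.028, 0.5]

```text
time: 35.65
ee_pos: [0.4477, 0.2039, 0.2073]
tool_rot: [0.001, 0.734, 0.679, 0.0]
ft_force: [-0.0, 0.8, 0.3]
finger_gap: 0.0427
finger_force: 0.0
```

move_arm:
  steps:
    - [0, 0, 0, 0, 0, 0.026, 0.5]
    - [0, 0, -0.2, 0, 0, 0, 0.5]
    - [0, 0, -0.3, 0, 0, 0, 0.5]
    - [0, 0, 0, 0, 0, 0, 0.5]
    - [0, 0, 0, 0, 0, 0, 0.5]

```text
time: 36.28
ee_pos: [0.4477, 0.2048, 0.1568]
tool_rot: [0.0, 0.679, 0.734, 0.0]
ft_force: [-0.1, 0.6, 0.5]
finger_gap: 0.0425
finger_force: 0.0
```

move_arm:
  steps:
    - [0, 0, -0.3, 0, 0, 0, 0.5]
    - [0, 0, -0.4, 0, 0, 0, 0.5]
    - [0, 0, -0.25, 0, 0, 0, 0.5]
    - [0, 0, -0.07, 0, 0, 0, 0.5]
    - [0, 0, 0, 0, 0, 0, 0.5]

```text
time: 36.9
ee_pos: [0.4483, 0.2048, 0.0552]
tool_rot: [0.0, 0.679, 0.734, 0.001]
ft_force: [-0.2, -0.1, 0.6]
finger_gap: 0.0427
finger_force: 0.0
```

move_arm:
  steps:
    - [0, 0, 0, 0, 0, 0, 0.95]
    - [0, 0, 0, 0, 0, 0, 0.95]
    - [0, 0, 0, 0, 0, 0, 0.95]
    - [0, 0, 0, 0, 0, 0, 0.95]
  grip_force: 40

```text
time: 37.4
ee_pos: [0.4502, 0.2049, 0.0558]
tool_rot: [0.001, 0.679, 0.734, 0.002]
ft_force: [5.4, 0.0, 6.1]
finger_gap: 0.0128
finger_force: 43.7
```

move_arm:
  steps:
    - [0.02, 0.03, 0, 0, 0, 0, 0.95]
    - [-0.004, 0.05, 0, 0, 0, 0, 0.95]
    - [-0.004, 0.05, 0, 0, 0, 0, 0.95]
    - [-0.004, 0.05, 0, 0, 0, 0, 0.95]
    - [-0.004, 0.05, 0, 0, 0, 0, 0.95]
    - [-0.004, 0.05, 0, 0, 0, 0, 0.95]
    - [-0.004, 0.05, 0, 0, 0, 0, 0.95]
    - [-0.004, 0.05, 0, 0, 0, 0, 0.95]

```text
time: 38.4
ee_pos: [0.4471, 0.2427, 0.0558]
tool_rot: [0.001, 0.679, 0.735, 0.0]
ft_force: [-1.5, -2.0, 12.6]
finger_gap: 0.0133
finger_force: 44.5
```

move_arm:
  steps:
    - [-0.004, 0.05, 0, 0, 0, 0, 0.95]
    - [-0.004, 0.05, 0, 0, 0, 0, 0.95]
    - [-0.004, 0.05, 0, 0, 0, 0, 0.95]
    - [-0.004, 0.05, 0, 0, 0, 0, 0.95]
    - [-0.004, 0.05, 0, 0, 0, 0, 0.95]
    - [-0.004, 0.05, 0, 0, 0, 0, 0.95]
    - [-0.004, 0.05, 0, 0, 0, 0, 0.95]
    - [-0.004, 0, 0, 0, 0, 0, 0.95]

```text
time: 39.4
ee_pos: [0.4442, 0.2774, 0.0558]
tool_rot: [0.001, 0.679, 0.734, 0.0]
ft_force: [0.8, -2.6, 10.4]
finger_gap: 0.0134
finger_force: 44.3
```

```bash
python3 - <<'E'
from h import *
im=bot.read_camera("scene")[:,:,::-1]; w=bot.read_camera("wrist")[:,:,::-1]
cv2.imwrite("pics/s7.png",np.hstack([cv2.resize(im[190:340,130:300],(400,353),interpolation=cv2.INTER_CUBIC),cv2.resize(w[40:393,80:480],(400,353))]))
E
```

```text
(no output)
```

View pics/s7.png

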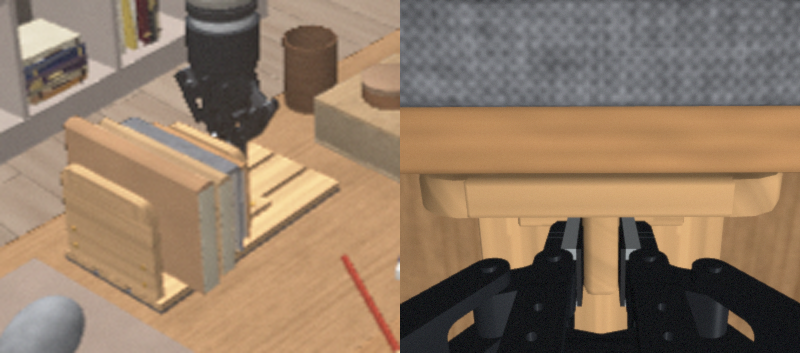

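The row is closing well: the blue and brown books lie flush against the bookend face, and all are upright. I'll carry on gently.

move_arm:
  steps:
    - [-0.004, 0.05, 0, 0, 0, 0, 0.95]
    - [-0.004, 0.05, 0, 0, 0, 0, 0.95]
    - [-0.004, 0.05, 0, 0, 0, 0, 0.95]
    - [-0.004, 0.05, 0, 0, 0, 0, 0.95]
    - [-0.002, 0.03, 0, 0, 0, 0, 0.95]
    - [0, 0, 0, 0, 0, 0, 0.95]

```text
time: 40.25
ee_pos: [0.4424, 0.2993, 0.0558]
tool_rot: [0.002, 0.679, 0.734, -0.001]
ft_force: [0.6, -4.1, 14.0]
finger_gap: 0.013
finger_force: 44.8
```

move_arm:
  steps:
    - [-0.002, 0.02, 0, 0, 0, 0, 0.95]
    - [-0.002, 0.02, 0, 0, 0, 0, 0.95]
    - [0, 0, 0, 0, 0, 0, 0.95]

```text
time: 40.62
ee_pos: [0.4421, 0.3029, 0.0558]
tool_rot: [0.002, 0.679, 0.734, -0.001]
ft_force: [-0.1, -6.0, 14.2]
finger_gap: 0.0129
finger_force: 44.8
```

move_arm:
  steps:
    - [-0.002, 0.02, 0, 0, 0, 0, 0.95]
    - [0, 0.01, 0, 0, 0, 0, 0.95]
    - [0, 0, 0, 0, 0, 0, 0.95]

```text
time: 41.0
ee_pos: [0.4419, 0.3056, 0.0558]
tool_rot: [0.002, 0.679, 0.734, -0.001]
ft_force: [0.8, -5.9, 14.9]
finger_gap: 0.0133
finger_force: 44.9
```

move_arm:
  steps:
    - [-0.002, 0.02, 0, 0, 0, 0, 0.95]
    - [0, 0, 0, 0, 0, 0, 0.95]

```text
time: 41.25
ee_pos: [0.4417, 0.3079, 0.0558]
tool_rot: [0.002, 0.679, 0.734, -0.001]
ft_force: [0.1, -5.0, 14.0]
finger_gap: 0.0133
finger_force: 44.8
```

move_arm:
  steps:
    - [-0.002, 0.02, 0, 0, 0, 0, 0.95]
    - [0, 0, 0, 0, 0, 0, 0.95]

```text
time: 41.5
ee_pos: [0.4415, 0.3099, 0.0558]
tool_rot: [0.002, 0.679, 0.734, -0.001]
ft_force: [-0.1, -6.0, 13.4]
finger_gap: 0.0128
finger_force: 44.8
```

move_arm:
  steps:
    - [-0.002, 0.02, 0, 0, 0, 0, 0.95]
    - [0, 0, 0, 0, 0, 0, 0.95]

```text
time: 41.75
ee_pos: [0.4414, 0.3119, 0.0558]
tool_rot: [0.002, 0.679, 0.734, -0.001]
ft_force: [0.3, -5.6, 15.0]
finger_gap: 0.0128
finger_force: 44.7
```

move_arm:
  steps:
    - [-0.002, 0.02, 0, 0, 0, 0, 0.95]
    - [0, 0, 0, 0, 0, 0, 0.95]

```text
time: 42.0
ee_pos: [0.4412, 0.3138, 0.0558]
tool_rot: [0.002, 0.679, 0.734, -0.001]
ft_force: [1.1, -6.2, 13.9]
finger_gap: 0.0134
finger_force: 44.8
```

move_arm:
  steps:
    - [0, 0.01, 0, 0, 0, 0, 0.95]
    - [0, 0, 0, 0, 0, 0, 0.95]

```text
time: 42.25
ee_pos: [0.4412, 0.3138, 0.0558]
tool_rot: [0.002, 0.679, 0.734, -0.002]
ft_force: [0.1, -8.2, 16.2]
finger_gap: 0.0132
finger_force: 45.1
```

move_arm:
  steps:
    - [0, 0.01, 0, 0, 0, 0, 0.95]
    - [0, 0, 0, 0, 0, 0, 0.95]

```text
time: 42.5
ee_pos: [0.4412, 0.3138, 0.0558]
tool_rot: [0.003, 0.679, 0.734, -0.003]
ft_force: [-0.1, -11.4, 18.3]
finger_gap: 0.013
finger_force: 45.5
```

move_arm:
  steps:
    - [0, 0.01, 0, 0, 0, 0, 0.95]
    - [0, 0, 0, 0, 0, 0, 0.95]
    - [0, -0.02, 0, 0, 0, 0, 0.95]
    - [0, 0, 0, 0, 0, 0, 0.5]
    - [0, 0, 0, 0, 0, 0, 0.5]
    - [0, 0, 0, 0, 0, 0, 0.5]

```text
time: 43.25
ee_pos: [0.4397, 0.3162, 0.0539]
tool_rot: [-0.0, 0.678, 0.735, -0.001]
ft_force: [-0.1, -0.1, -0.8]
finger_gap: 0.0425
finger_force: 0.0
```

move_arm:
  steps:
    - [0, 0, 0.1, 0, 0, 0, 0.5]
    - [0, 0, 0.3, 0, 0, 0, 0.5]
    - [0, 0, 0.5, 0, 0, 0, 0.5]
    - [0, 0, 0.5, 0, 0, 0, 0.5]
    - [0, -0.2, 0.4, 0, 0, 0, 0.5]
    - [0, -0.3, 0.2, 0, 0, 0, 0.5]
    - [0, 0, 0, 0, 0, 0, 0.5]

```text
time: 44.12
ee_pos: [0.4418, 0.2648, 0.256]
tool_rot: [0.002, 0.68, 0.733, 0.001]
ft_force: [1.1, 0.3, -0.6]
finger_gap: 0.0427
finger_force: 0.0
```

```bash
python3 - <<'E'
from h import *
im=bot.read_camera("scene")[:,:,::-1]; w=bot.read_camera("wrist")[:,:,::-1]
cv2.imwrite("pics/s8.png",np.hstack([cv2.resize(im[190:340,130:300],(375,331),interpolation=cv2.INTER_CUBIC),cv2.resize(w[0:420],(425,319))[:331] if 0 else cv2.resize(w,(425,331))]))
E
```

```text
(no output)
```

View pics/s8.png

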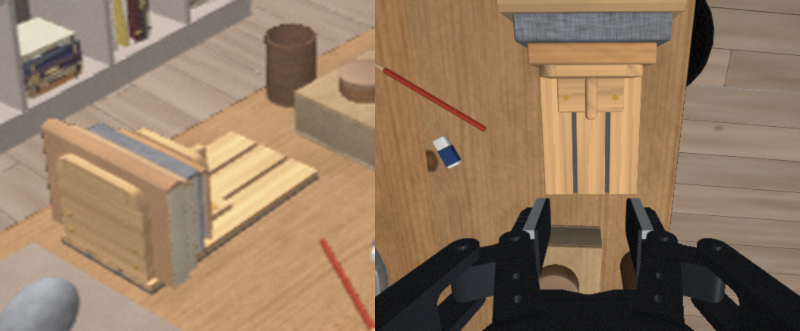

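The row is closed: book tops and bookend are flush and upright. In the wrist view the brown and blue books are centred at about column 592, against the bookend at 591. The tin and the pot are in place, so I'm handing in.

```bash
python3 -c "
from cell import bot
print(bot.close_job())"
```

```text
the job is handed in; nothing more can be done
None
```

I stood the four books in the rack in size order, closed the row with the bookend and handed the job in at about 44 s; the tin and pot stayed put, but the hand-in gave no verdict and I did not measure the final poses.

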